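# Bring the saw bench back on line from its control desk

### The job

Last night the bench's control desk was switched off with the saw's starter (the large one) still latched in, so the saw would start by itself when the power returns. Press that starter's mushroom stop button until it trips, then press the raised upper end of the main rocker until it snaps on, then press in the flat start button of the dust extractor's starter (the small one), and last the saw's own flat start button, so that both starters stay in. Nothing is to be picked up: leave the pliers, padlock and pencil lying round the desk where they are.

Things in the scene. Friction and masses are not known exactly. Their poses are not given: they have to be found in the camera images.
- control_desk: Grey sheet-steel sloping desk fixed to the bench, 180 deep x 290 wide, 35 high in front, 100 behind. Origin on the bench under its middle; x points to its high back edge, y to its left. Its panel rises 20 degrees to the back. On it, 90 mm apart, side by side in any order: main switch, small starter (dust extractor), large starter (saw), all with plain black controls.
- saw_starter_stop_face (a point): Top centre of the saw starter's stop button: black mushroom head, 48 mm diameter, on the lower (front) half of the large starter (grey housing 84 wide x 150 long x 26 thick). Moves with the button. Its z axis is the panel's outward normal (20 degrees from vertical, leaning to the front), x points up the slope. Pressed along -z, stroke 8 mm; stands 21 mm above the housing when out.
- saw_starter_start_face (a point): Centre of the flat top of the saw starter's start button: black, round, 36 mm diameter, on the upper (rear) half of the large starter, 68 mm up the slope from the stop button. Moves with the button; same axes. Stands 12 mm above the housing when out and 4 mm when latched in (stroke 8 mm along -z).
- extractor_starter_start_face (a point): Centre of the flat top of the extractor starter's start button: black, round, 29 mm diameter, on the upper (rear) half of the small starter (grey housing 66 wide x 118 long x 18 thick). Its mushroom stop button (36 mm) lies 56 mm down the slope. Moves with the button; axes, heights and stroke as on the saw starter.
- rocker_upper_face (a point): Point on the raised upper face of the main rocker (black, 66 long up the slope x 36 wide, in a steel frame, on a grey housing 70 wide x 118 long), 22 mm up the slope from the pivot, 11 mm from the upper end. Moves with the rocker: going from off to on it sinks 10 mm towards the panel. Press it along the panel's normal. Its own axes tip with the rocker.
- saw_starter_start (a joint): Travel of the saw's start button, m: 0 = out (stopped), 0.008 = in and latched (running; so found). Bistable: it takes about 6.5 N to start it from either end, less as it goes, and past half its stroke it snaps to the other end and stays. Linked to the stop button: as one goes in, the other comes out by as much.
- saw_starter_stop (a joint): Travel of the saw starter's stop button in m: 0 = out (starter running), 0.008 = in (starter tripped, stays in).
- extractor_starter_start (a joint): The same for the dust extractor's start button: 0 = out (stopped, as found), 0.008 = in and latched; about 5 N.
- main_rocker (a joint): Angle of the main rocker in rad: 0 = off (upper end raised, as found), 0.489 = on (upper end pressed in). Bistable, snaps over past half; about 5 N at the named point. It stays where it snaps.
- pliers: Pliers with red handles, 57 x 183 x 14 mm, lying loose left of the desk; leave alone. Origin at its underside.
- padlock: Small brass padlock, 69 x 42 x 21 mm, lying loose right of the desk; leave alone. Origin at its underside.
- pencil: Flat red carpenter's pencil, 166 mm long, lying loose in front of the desk; leave alone. Origin at its underside.

How it is judged:
By the outcome, as a careful person would: the job done as asked, in the order asked, and still so for the second after the job is handed in, with the robot touching nothing.
It also fails if it takes over 51 s, if anything falls off the work surface, if the arm or the gripper's body presses on something with over 40 N, if the wrist force passes 120 N, or if a joint passes its speed limit or range.

### The arm

A 6-joint arm with a two-finger parallel gripper is mounted at the origin on a cart in front of the work surface, level with it; the furniture and walls round the work are solid. World frame = base frame: x ahead of the robot, y to its left, z up, the work surface at z = 0. Lengths are in m, angles in rad, forces in N, time in s.
With the tool pointing down it reaches from about 0.35 to 0.975 m from the base axis. Payload 4.9 kg.
Tool frame: the origin (TCP) lies between the finger pads; the fingertips stand 8 mm ahead of it and the grasp point (between the pads) lies 11 mm behind it; z points along the fingers, y is the direction in which the jaws open and shut (so a half turn about z gives the same grasp; the last joint's range is limited). The gripper opens to 85 mm and grips with 20 to 120 N. Pads are 22 mm wide; open, the fingers measure 114 mm over their backs; the gripper's body (76 mm by 85 mm) begins 54 mm behind the grasp point. The pads swing forward as they close: fully open they stand 13 mm farther back than shut.
Start: joints at [1.23, 0.053, 1.613, -0, 1.476, -0.119], TCP at [0.137, 0.61, 0.239] pointing down, gripper open.
Joint ranges: [-3.01, 3.01], [-1.01, 2.22], [0.06, 2.58], [-1.02, 4.17], [0.09, 2.62], [-3.14, 3.14]. Speed limits (rad/s): [2.57, 2.57, 3.14, 3.14, 3.14, 3.14].

### API

Orientations are given as a rotation vector (axis times angle).
In Python, from station import ctrl gives the robot as it stands. The module is installed in compiled form; this text tells all that it offers.
- The arm moves only by the shell command python3 -m creep 'ROWS' [FORCE]. ROWS is JSON, a list of rows, each an object with "hand": the opening, from 0 (shut) to 1 (fully open); "translation": the shift along the tool's x, y, z in cm, a list of three; "delta_rot": the turn, a rotation vector about the tool's x, y, z in degrees, a list of three. A call has 1 to 8 rows; each row shifts and turns the commanded pose from where the row before left it, along the tool's axes as they then stand; what a row does not reach is not made up. A row lasts 1/8 s, in which the tool goes at most 62.5 mm and 10.7 degrees, less where a joint would pass 70% of its speed; a pose out of reach is approached as far as the arm can. A call with a gripper value outside its range is refused whole. The fingers move at their own pace and stop on an object; FORCE is the grip in N (left out, the last holds). Time passes only in rows, so rows that do not move let the fingers close. It gives the time, the measured TCP pose, the force and the opening at its end, in the units of the state.
- ctrl.get_obs(): the state, without advancing time (a new reading comes with each control period).
- ctrl.get_image(name): name is "scene" or "top" or "wrist"; returns (picture, depth): 400x640x3 uint8, red, green, blue; 400x640 float32, m along the optical axis (not along the pixel's ray), 0 where there is no reading.
- ctrl.calibration(name): a dict with "fx", "fy", "cx", "cy" (pixels), "T" (4x4, takes a point from camera to world coordinates). Camera axes: x right, y up, looking along -z (the intrinsics and any distortion apply to the point x, -y, -z); pixel columns grow to the right and rows downward; lengths in m; the calibration is good to about 2 mm. The wrist camera is an equidistant fisheye: a pixel r from the principal point sees the ray r / f radians off the axis. A picture is of the moment at which its call begins: read the wrist's pose just before it. calibration takes no time and is no camera call; for the wrist camera it gives the pose at the moment of the call.
- ctrl.finish_job(): hands the job in, once; it reports no verdict.
The state is a dict: "t": time; "q": joint angles; "dq": joint speeds; "effort": joint torques, N m; "tool_pos": TCP position; "tool_rot": TCP orientation; "contact_force": force on the tool from outside, world axes, zero at the start; "wrist_torque": the same for the moment, N m; "opening": finger opening in m.
Only numpy, scipy, OpenCV 4.12 (cv2) and the standard library are available. Lean on these libraries where they do the work, as an engineer would, in place of code of your own. Each camera call takes 0.05 s, during which the arm holds its last target.

## Working session

There is one attempt and no reset: what is moved stays moved. The work goes in short steps, Python scripts to look and compute and a shell command to move; the robot and the scene stay as the last step left them, time stands still between calls to the robot, and variables do not carry over. Pictures are saved under pics/ and viewed, and the job is handed in when it is done.

```bash
mkdir -p pics
python3 - <<'E'
from station import ctrl
import cv2,numpy as np
o=ctrl.get_obs();print({k:np.round(v,3).tolist() for k,v in o.items()})
for n in("scene","top"):
    im,d=ctrl.get_image(n);cv2.imwrite(f"pics/{n}0.png",im[:,:,::-1]);np.save(f"pics/{n}0.npy",d)
    c=ctrl.calibration(n);print(n,{k:np.round(v,4).tolist() for k,v in c.items()})
E
```

```text
{'t': 0.0, 'q': [1.23, 0.053, 1.614, 0.0, 1.476, -0.119], 'dq': [0.001, -0.001, 0.002, 0.001, -0.001, 0.002], 'effort': [-0.001, -39.367, -37.018, -0.0, 0.007, 0.0], 'tool_pos': [0.137, 0.609, 0.238], 'tool_rot': [-0.348, -3.122, 0.003], 'contact_force': [0.191, 0.453, 0.398], 'wrist_torque': [0.003, -0.057, 0.004], 'opening': 0.085}
scene {'fx': 462.0038, 'fy': 462.0038, 'cx': 322.1251, 'cy': 196.1709, 'T': [[0.4825, 0.4947, -0.7228, -0.4069], [-0.8758, 0.2804, -0.3928, -0.4623], [0.0083, 0.8226, 0.5685, 0.8105], [0.0, 0.0, 0.0, 1.0]]}
top {'fx': 399.1937, 'fy': 399.1937, 'cx': 321.8407, 'cy': 200.434, 'T': [[-0.0008, 0.9918, -0.1278, 0.3737], [-0.9996, 0.0027, 0.0271, 0.0352], [0.0272, 0.1277, 0.9914, 1.151], [0.0, 0.0, 0.0, 1.0]]}
```

View pics/scene0.png

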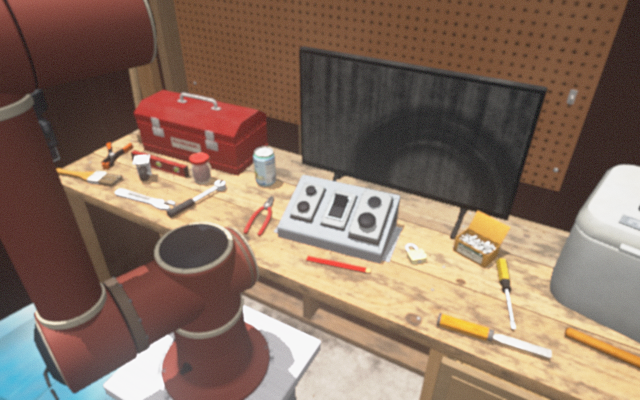

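View pics/top0.png

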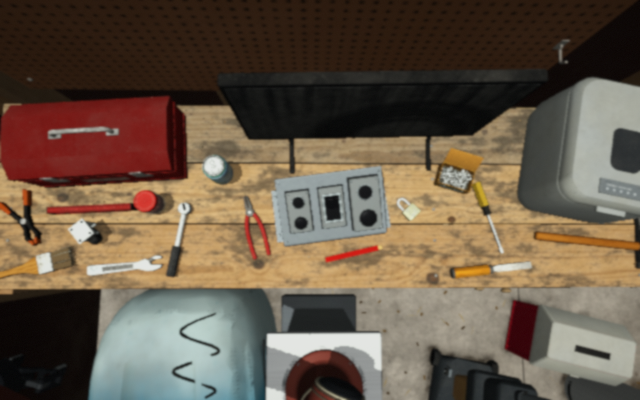

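The scene view shows the desk with the small starter on the left, the rocker in the middle and the large starter on the right. In the top view the desk spans about (275–387, 168–245). The small buttons are near (298,202) and (301,223), the rocker near (332,207), and the saw buttons near (365,192) and (368,218). A TV stands behind the desk.

```bash
cat > h.py <<'E'
import numpy as np,cv2
from station import ctrl
def ray(c,u,v):
    T=c["T"];d=np.array([(u-c["cx"])/c["fx"],-(v-c["cy"])/c["fy"],-1.0]);return T[:3,3],T[:3,:3]@d
def pt(c,u,v,z):
    o,d=ray(c,u,v);return o+d*z
E
python3 - <<'E'
from h import *
for n,box in(("top",(270,160,395,250)),("scene",(275,170,405,260))):
    im=cv2.imread(f"pics/{n}0.png");d=np.load(f"pics/{n}0.npy");c=ctrl.calibration(n);c={k:np.array(v) for k,v in c.items()}
    x0,y0,x1,y1=box
    g=im.max(2);m=np.zeros_like(g);m[y0:y1,x0:x1]=(g[y0:y1,x0:x1]<60)*255
    N,L,S,C=cv2.connectedComponentsWithStats(m)
    for i in range(1,N):
        if S[i,4]>25:
            z=np.median(d[L==i]);print(n,C[i].round(1),S[i].tolist(),z.round(4),pt(c,*C[i],z).round(4))
    if n=="top":
        # desk normal: all points within polygon
        vv,uu=np.mgrid[175:240,282:380];P=np.array([pt(c,u,v,d[v,u]) for u,v in zip(uu.ravel(),vv.ravel())])
        print(P.min(0),P.max(0))
        A=np.c_[P[:,:2],np.ones(len(P))];w=np.linalg.lstsq(A,P[:,2],rcond=None)[0];print("plane",w,np.degrees(np.arctan(np.hypot(*w[:2]))),np.degrees(np.arctan2(w[1],w[0])))
    s=cv2.resize(im[y0-10:y1+10,x0-10:x1+10],None,fx=5,fy=5,interpolation=cv2.INTER_CUBIC);cv2.imwrite(f"pics/{n}0z.png",s)
E
```

```text
top [291.8 165.6] [290, 160, 4, 13, 41] 1.1585 [0.6221 0.0912 0.013 ]
top [364.8 191.9] [359, 186, 12, 13, 116] 1.0577 [ 0.5312 -0.1072  0.1084]
top [332.2 207.4] [325, 196, 15, 24, 281] 1.0679 [ 0.4916 -0.0215  0.0906]
top [297.8 202.5] [293, 198, 11, 10, 80] 1.051 [0.5027 0.0699 0.1066]
top [368.  217.6] [360, 210, 16, 16, 200] 1.0566 [ 0.4635 -0.1155  0.1009]
top [300.6 222.9] [295, 218, 12, 11, 103] 1.0635 [0.4503 0.0629 0.0874]
[ 0.37368558 -0.16160145 -0.00492861] [0.59736645 0.12023992 1.15099425]
plane [ 0.18770086  0.00593674 -0.00962762] 10.635967449871275 1.8115897624414332
scene [370.6 176.3] [334, 170, 71, 21, 388] 1.3835 [ 0.6925 -0.0292  0.074 ]
```

View pics/top0z.png

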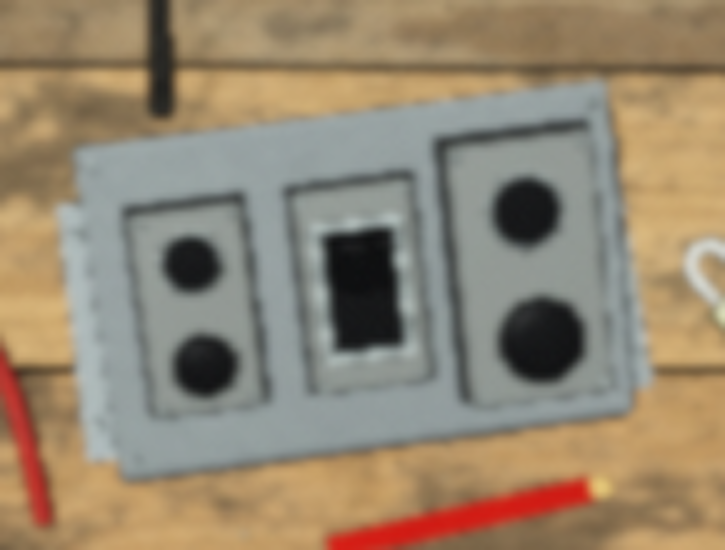

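View pics/scene0z.png

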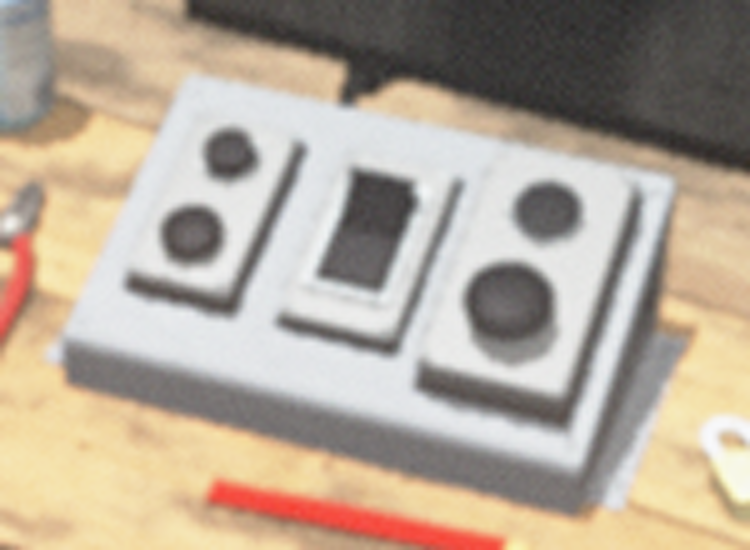

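Run:
```python
from h import *
C={n:{k:np.array(v) for k,v in ctrl.calibration(n).items()} for n in("top","scene")}
im=cv2.imread("pics/scene0.png");x0,y0,x1,y1=275,178,395,250
g=im.max(2)
for th in (90,110):
    m=np.zeros_like(g);m[y0:y1,x0:x1]=(g[y0:y1,x0:x1]<th)*255
    N,L,S,Q=cv2.connectedComponentsWithStats(m)
    for i in range(1,N):
        if S[i,4]>25: print(th,Q[i].round(1),S[i].tolist())
top=dict(ss=(364.8,191.9),st=(368,217.6),es=(297.8,202.5),et=(300.6,222.9))
sc=dict(ss=(374.8,202.2),st=(367,220.4),es=(311.2,191),et=(303.4,207))
for k in top:
    o1,d1=ray(C["top"],*top[k]);o2,d2=ray(C["scene"],*sc[k])
    a=np.linalg.lstsq(np.c_[d1,-d2],o2-o1,rcond=None)[0]
    p1=o1+a[0]*d1;p2=o2+a[1]*d2;print(k,p1.round(4),p2.round(4))
# panel plane from depth, both views
for n in C:
    d=np.load(f"pics/{n}0.npy")
    pts=[]
    for v in range(160,255):
        for u in range(270,400):
            if d[v,u]>0:pts.append(pt(C[n],u,v,d[v,u]))
    P=np.array(pts);P=P[(P[:,2]>.02)&(P[:,2]<.14)&(P[:,0]>.36)&(P[:,0]<.62)&(abs(P[:,1]+.02)<.17)]
    # RANSAC for parallel planes: panel plane
    rng=np.random.default_rng(0);best=0
    for _ in range(1500):
        q=P[rng.choice(len(P),3,False)];nn=np.cross(q[1]-q[0],q[2]-q[0]);nn/=np.linalg.norm(nn)+1e-12
        nn*=np.sign(nn[2])
        if abs(np.degrees(np.arccos(nn[2]))-20)>5: continue
        k=(abs((P-q[0])@nn)<.003);
        if k.sum()>best:best=k.sum();K=k
    Q=P[K];c=Q.mean(0);nn=np.linalg.svd(Q-c)[2][2];nn*=np.sign(nn[2])
    print(n,len(P),best,c.round(4),nn.round(4),"tilt",np.degrees(np.arccos(nn[2])),"yaw",np.degrees(np.arctan2(-nn[1],-nn[0])))
```

```text
90 [381.2 181.2] [357, 178, 38, 11, 219]
90 [340.1 201.1] [334, 195, 13, 13, 130]
90 [375.7 199.7] [371, 198, 9, 6, 26]
90 [366.7 219.8] [359, 214, 16, 13, 80]
110 [380.9 181.3] [356, 178, 39, 11, 232]
110 [310.5 190.6] [307, 187, 9, 8, 59]
110 [318.1 204.3] [313, 193, 11, 24, 26]
110 [338.5 205.3] [329, 194, 19, 23, 258]
110 [374.2 201.6] [369, 197, 11, 10, 89]
110 [302.9 206.4] [298, 202, 11, 10, 76]
110 [385.9 218.6] [380, 202, 12, 36, 43]
110 [366.6 220.2] [359, 213, 16, 15, 185]
110 [302.1 218.8] [291, 216, 22, 6, 43]
110 [390.7 230.9] [385, 218, 10, 30, 56]
110 [332.6 226.8] [322, 224, 22, 6, 27]
110 [364.1 239.2] [349, 234, 31, 11, 111]
ss [ 0.5316 -0.1075  0.1054] [ 0.5328 -0.1098  0.1059]
st [ 0.4641 -0.1167  0.0938] [ 0.4652 -0.1186  0.0941]
es [0.5036 0.0703 0.0986] [0.5051 0.0678 0.0987]
et [0.4508 0.063  0.0802] [0.4518 0.0613 0.0803]
top 7140 2902 [0.5001 0.0007 0.07  ] [-0.3426 -0.0452  0.9384] tilt 20.217787256895832 yaw 7.5199577081135605
scene 6708 2374 [ 0.4785 -0.0166  0.0606] [-0.3406 -0.043   0.9392] tilt 20.07615934763986 yaw 7.1965585902686495
```

```bash
cat >> h.py <<'E'
from scipy.spatial.transform import Rotation as Ro
CT={k:np.array(v) for k,v in ctrl.calibration("top").items()}
yaw=np.radians(7.4);tl=np.radians(20)
ux=np.array([np.cos(yaw)*np.cos(tl),np.sin(yaw)*np.cos(tl),np.sin(tl)])
uy=np.array([-np.sin(yaw),np.cos(yaw),0]);n=np.cross(ux,uy)
c0=np.array([.5001,.0007,.0700])
def onp(u,v,h):
    o,d=ray(CT,u,v);t=((c0+h*n-o)@n)/(d@n);return o+t*d
RT=np.c_[-ux,uy,-n]
def panel(p): q=p-c0;return np.round([q@ux*1e3,q@uy*1e3,q@n*1e3],1)
F=dict(ss=onp(364.8,191.9,.030),st=onp(368,217.6,.047),es=onp(297.8,202.5,.030),et=onp(300.6,222.9,.031),ro=onp(332.2,207.4,.03))
def go(p):
    s=ctrl.get_obs();R=Ro.from_rotvec(s["tool_rot"]).as_matrix()
    print("t",round(float(s["t"]),2),"pos",np.round(s["tool_pos"],4),"cm tool",np.round(R.T@(np.array(p)-s["tool_pos"])*100,2),"rot deg",np.round(np.degrees(Ro.from_matrix(R.T@RT).as_rotvec()),1),"q",np.round(s["q"],2),"F",np.round(s["contact_force"],1))
E
python3 - <<'E'
from h import *
for k,p in F.items(): print(k,p.round(4),panel(p))
d=np.load("pics/top0.npy")
for v in range(190,226,3): 
  print([ (panel(pt(CT,u,v,d[v,u]))).tolist() for u in (331,334)])
go(F["st"]+.10*n)
go([.45,.25,.25])
E
```

```text
ss [ 0.5312 -0.1072  0.1081] [  29. -111.   30.]
st [ 0.4635 -0.1156  0.1014] [ -37.5 -110.6   47. ]
es [0.5027 0.07   0.1061] [23.2 68.4 30. ]
et [0.4502 0.0628 0.0879] [-32.8  68.   31. ]
ro [ 0.4909 -0.0211  0.0976] [ -1.8 -20.4  30. ]
[[41.6, -23.6, 11.4], [41.8, -31.2, 17.4]]
[[34.6, -22.4, 16.6], [34.1, -30.2, 19.0]]
[[25.4, -21.8, 11.9], [25.6, -29.4, 17.3]]
[[22.9, -19.2, 37.0], [21.0, -27.4, 33.2]]
[[14.1, -18.6, 33.7], [12.5, -26.7, 31.2]]
[[4.2, -18.2, 26.1], [4.1, -25.9, 29.9]]
[[-4.1, -17.3, 25.9], [-5.6, -25.4, 23.9]]
[[-13.1, -16.7, 22.7], [-13.9, -24.6, 23.9]]
[[-21.7, -15.8, 21.5], [-22.9, -23.9, 20.9]]
[[-30.4, -15.0, 20.1], [-30.2, -22.8, 24.4]]
[[-40.3, -14.5, 14.4], [-41.3, -22.6, 14.8]]
[[-47.8, -13.4, 17.6], [-49.9, -21.7, 13.9]]
t 0.1 pos [0.1373 0.6092 0.2382] cm tool [-44.55 -64.69   4.4 ] rot deg [ -3.6 -19.8 -19.9] q [ 1.23  0.05  1.61  0.    1.48 -0.12] F [0.6 0.  0.7]
t 0.1 pos [0.1373 0.6092 0.2382] cm tool [-38.4  -28.16  -1.14] rot deg [ -3.6 -19.8 -19.9] q [ 1.23  0.05  1.61  0.    1.48 -0.12] F [0.6 0.  0.7]
```

```bash
python3 -m creep '[{"hand":0,"translation":[-3.5,-2.6,0],"delta_rot":[0,0,0]},{"hand":0,"translation":[-4,-2.9,0],"delta_rot":[0,0,0]},{"hand":0,"translation":[-4,-2.9,0],"delta_rot":[0,0,0]},{"hand":0,"translation":[-4,-2.9,0],"delta_rot":[0,0,0]},{"hand":0,"translation":[-4,-2.9,0],"delta_rot":[0,0,0]},{"hand":0,"translation":[-4,-2.9,0],"delta_rot":[0,0,0]},{"hand":0,"translation":[-4,-2.9,0],"delta_rot":[0,0,0]},{"hand":0,"translation":[-4,-2.9,0],"delta_rot":[0,0,0]}]' 30
python3 - <<'E'
from h import *
go(F["st"]+.10*n)
E
```

```text
t: 1.1
tool_pos: [0.395, 0.3155, 0.2389]
tool_rot: [-0.348, -3.122, 0.0]
contact_force: [0.0, 0.9, -0.2]
opening: -0.0
t 1.1 pos [0.395  0.3155 0.2389] cm tool [-12.95 -41.73   4.36] rot deg [ -3.5 -19.8 -19.9] q [ 0.53 -0.24  1.89  0.    1.49 -0.82] F [ 0.   0.9 -0.2]
```

```bash
python3 -m creep '[{"hand":0,"translation":[-3,-4.5,0],"delta_rot":[0,0,0]},{"hand":0,"translation":[-3,-5,0],"delta_rot":[0,0,0]},{"hand":0,"translation":[-2,-5.2,0],"delta_rot":[0,0,0]},{"hand":0,"translation":[-1,-5.5,0],"delta_rot":[0,0,0]},{"hand":0,"translation":[-1,-5.5,0],"delta_rot":[0,0,0]},{"hand":0,"translation":[-1,-5.5,0],"delta_rot":[0,0,0]},{"hand":0,"translation":[-1,-5.5,0],"delta_rot":[0,0,0]},{"hand":0,"translation":[-1,-5,0],"delta_rot":[0,0,0]}]'
python3 -m creep '[{"hand":0,"translation":[0,0,0],"delta_rot":[-0.9,-5,-5]},{"hand":0,"translation":[0,0,0],"delta_rot":[-0.9,-5,-5]},{"hand":0,"translation":[0,0,0],"delta_rot":[-0.9,-5,-5]},{"hand":0,"translation":[0,0,0],"delta_rot":[-0.9,-4.8,-4.9]},{"hand":0,"translation":[0,0,0],"delta_rot":[0,0,0]}]'
python3 - <<'E'
from h import *
go(F["st"]+.05*n)
E
```

```text
t: 2.1
tool_pos: [0.4288, -0.1202, 0.239]
tool_rot: [0.349, 3.122, 0.0]
contact_force: [0.6, -0.6, 0.3]
opening: 0.0008
t: 2.72
tool_pos: [0.4285, -0.1186, 0.2384]
tool_rot: [-0.176, 2.789, 0.034]
contact_force: [0.4, 0.1, -0.8]
opening: 0.0
t 2.73 pos [ 0.4285 -0.1186  0.2384] cm tool [ 1.38 -0.16  9.08] rot deg [ 0.1 -0.1 -0.2] q [-0.58 -0.65  2.2   0.23  1.33 -2.3 ] F [ 0.4  0.1 -0.8]
```

```bash
python3 -m creep '[{"hand":0,"translation":[0.7,-0.1,4],"delta_rot":[0,0,0]},{"hand":0,"translation":[0.7,-0.1,4],"delta_rot":[0,0,0]},{"hand":0,"translation":[0,0,2.5],"delta_rot":[0,0,0]},{"hand":0,"translation":[0,0,0],"delta_rot":[0,0,0]}]'
python3 - <<'E'
from h import *
go(F["st"])
im,d=ctrl.get_image("scene");cv2.imwrite("pics/s1.png",cv2.resize(im[140:270,250:430,::-1],None,fx=4,fy=4))
im,d=ctrl.get_image("wrist");cv2.imwrite("pics/w1.png",im[:,:,::-1])
E
```

```text
t: 3.22
tool_pos: [0.4513, -0.1161, 0.1332]
tool_rot: [-0.18, 2.793, 0.039]
contact_force: [-0.3, 0.8, -0.5]
opening: -0.0
t 3.23 pos [ 0.4513 -0.1161  0.1332] cm tool [-0.08 -0.12  3.41] rot deg [ 0.3 -0.3 -0.1] q [-0.54 -0.48  2.27  0.24  1.09 -2.32] F [-0.3  0.8 -0.5]
```

View pics/s1.png

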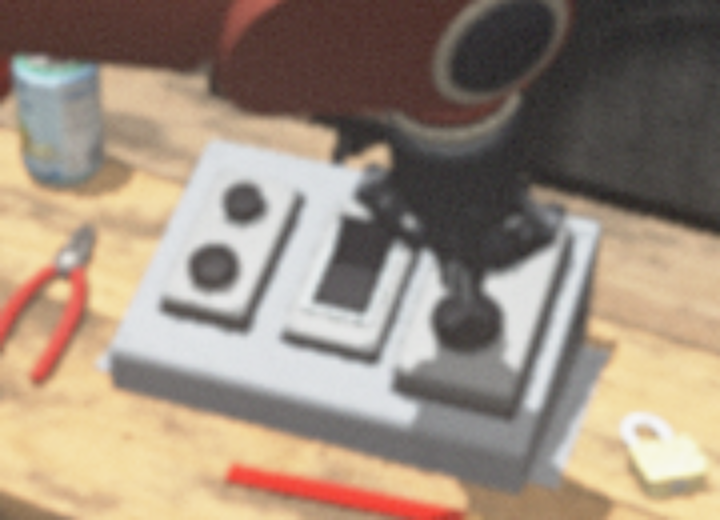

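View pics/w1.png

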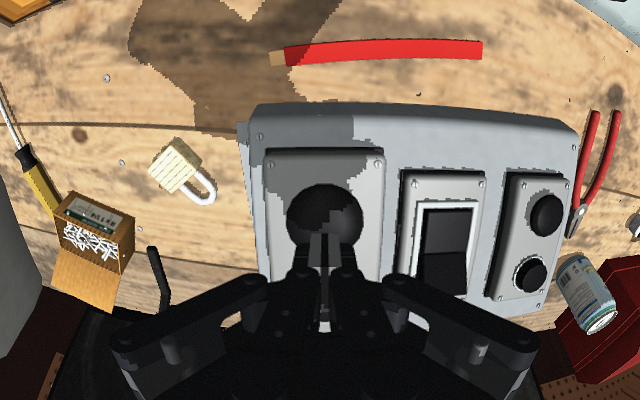

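The scene crop shows the shut fingertips just above the mushroom at (465,315). The wrist view confirms they are over the mushroom at (322,222). I'll creep down now.

```bash
python3 -m creep '[{"hand":0,"translation":[0,-0.1,1.2],"delta_rot":[0,0,0]},{"hand":0,"translation":[0,0,1.0],"delta_rot":[0,0,0]},{"hand":0,"translation":[0,0,0],"delta_rot":[0,0,0]}]'
python3 -m creep '[{"hand":0,"translation":[0,0,0.2],"delta_rot":[0,0,0]}]'
python3 -m creep '[{"hand":0,"translation":[0,0,0.2],"delta_rot":[0,0,0]}]'
python3 -m creep '[{"hand":0,"translation":[0,0,0.2],"delta_rot":[0,0,0]}]'
```

```text
t: 3.7
tool_pos: [0.4595, -0.117, 0.1141]
tool_rot: [-0.18, 2.789, 0.035]
contact_force: [-1.0, 0.6, -1.0]
opening: 0.0
t: 3.82
tool_pos: [0.4607, -0.1173, 0.1135]
tool_rot: [-0.18, 2.787, 0.033]
contact_force: [0.2, -0.6, 0.6]
opening: -0.0004
t: 3.95
tool_pos: [0.4614, -0.1173, 0.1117]
tool_rot: [-0.18, 2.787, 0.033]
contact_force: [-1.0, 1.4, 0.2]
opening: 0.0001
t: 4.08
tool_pos: [0.4621, -0.1171, 0.1097]
tool_rot: [-0.18, 2.787, 0.033]
contact_force: [0.3, -0.1, 0.2]
opening: -0.0001
```

```bash
for i in 1 ; do :; done
python3 -m creep '[{"hand":0,"translation":[0,0,0.15],"delta_rot":[0,0,0]}]'
python3 -m creep '[{"hand":0,"translation":[0,0,0.15],"delta_rot":[0,0,0]}]'
python3 -m creep '[{"hand":0,"translation":[0,0,0.15],"delta_rot":[0,0,0]}]'
python3 - <<'E'
from h import *
go(F["st"])
E
```

```text
t: 4.2
tool_pos: [0.4625, -0.117, 0.1084]
tool_rot: [-0.181, 2.787, 0.034]
contact_force: [-4.0, 0.8, 5.2]
opening: 0.0004
t: 4.32
tool_pos: [0.4629, -0.1169, 0.107]
tool_rot: [-0.181, 2.787, 0.034]
contact_force: [-3.6, 0.4, 3.4]
opening: 0.0
t: 4.45
tool_pos: [0.4636, -0.1168, 0.1053]
tool_rot: [-0.18, 2.787, 0.033]
contact_force: [-2.0, 0.9, -0.0]
opening: 0.0001
t 4.45 pos [ 0.4636 -0.1168  0.1053] cm tool [0.12 0.12 0.37] rot deg [ 0.1  0.  -0. ] q [-0.52 -0.41  2.27  0.25  1.01 -2.33] F [-2.   0.9 -0. ]
```

```bash
python3 -m creep '[{"hand":0,"translation":[0,0,0.15],"delta_rot":[0,0,0]},{"hand":0,"translation":[0,0,0.15],"delta_rot":[0,0,0]}]'
python3 -m creep '[{"hand":0,"translation":[0,0,0.1],"delta_rot":[0,0,0]},{"hand":0,"translation":[0,0,0],"delta_rot":[0,0,0]}]'
python3 -m creep '[{"hand":0,"translation":[0,0,-3],"delta_rot":[0,0,0]},{"hand":0,"translation":[0,0,-3],"delta_rot":[0,0,0]},{"hand":0,"translation":[0,0,0],"delta_rot":[0,0,0]}]'
python3 - <<'E'
from h import *
ro=c0+.018*ux-.0213*uy+.034*n
go(ro+.03*n)
im,d=ctrl.get_image("wrist");cv2.imwrite("pics/w2.png",im[:,:,::-1])
E
```

```text
t: 4.7
tool_pos: [0.4645, -0.1166, 0.1021]
tool_rot: [-0.18, 2.787, 0.034]
contact_force: [0.3, -0.3, 0.5]
opening: 0.0001
t: 4.95
tool_pos: [0.4648, -0.1166, 0.1015]
tool_rot: [-0.18, 2.787, 0.034]
contact_force: [0.1, -0.2, 0.6]
opening: 0.0002
t: 5.32
tool_pos: [0.4457, -0.1204, 0.1609]
tool_rot: [-0.18, 2.782, 0.029]
contact_force: [-0.7, -0.4, -0.9]
opening: -0.0002
t 5.33 pos [ 0.4457 -0.1204  0.1609] cm tool [-5.2   9.18  4.53] rot deg [-0.1  0.3  0. ] q [-0.56 -0.54  2.26  0.24  1.15 -2.33] F [-0.7 -0.4 -0.9]
```

View pics/w2.png

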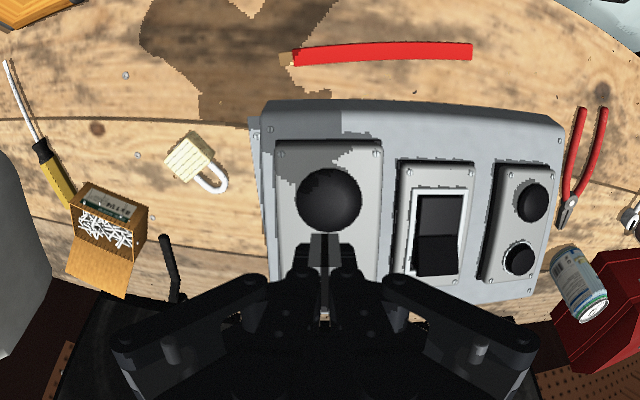

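The mushroom at (328,198) now sits lower. The force dropped to zero past half stroke, so it has snapped in. Next I'll move over the rocker and take a scene and top check.

```bash
python3 -m creep '[{"hand":0,"translation":[-2.6,4.6,0],"delta_rot":[0,0,0]},{"hand":0,"translation":[-2.6,4.6,0],"delta_rot":[0,0,0]},{"hand":0,"translation":[0,0,3],"delta_rot":[0,0,0]},{"hand":0,"translation":[0,0,0],"delta_rot":[0,0,0]}]'
python3 - <<'E'
from h import *
ro=c0+.018*ux-.0213*uy+.034*n
go(ro)
im,d=ctrl.get_image("scene");cv2.imwrite("pics/s2.png",cv2.resize(im[140:270,250:430,::-1],None,fx=4,fy=4))
C={k:np.array(v) for k,v in ctrl.calibration("scene").items()}
for k in("st","ss"):
    for h in (0,-.008,.008):
        P=np.linalg.inv(C["T"])@np.r_[F[k]+h*n,1];u=C["cx"]+C["fx"]*P[0]/-P[2];v=C["cy"]-C["fy"]*P[1]/-P[2]
        print(k,h,u.round(1),v.round(1),"pred",-P[2].round(4),"meas",np.median(d[int(v)-2:int(v)+3,int(u)-2:int(u)+3]))
im,d=ctrl.get_image("wrist");cv2.imwrite("pics/w3.png",im[:,:,::-1])
E
```

```text
t: 5.88
tool_pos: [0.4891, -0.019, 0.1433]
tool_rot: [-0.183, 2.795, 0.038]
contact_force: [-0.6, 0.0, 0.3]
opening: -0.0001
t 5.88 pos [ 0.4891 -0.019   0.1433] cm tool [-0.59 -0.34  3.94] rot deg [ 0.3 -0.4  0. ] q [-0.27 -0.44  2.23  0.16  1.04 -2.03] F [-0.6  0.   0.3]
st 0 365.8 218.1 pred 1.1685 meas 1.1790594
st -0.008 365.9 219.9 pred 1.1749 meas 1.1763068
st 0.008 365.7 216.4 pred 1.1621 meas 1.1836166
ss 0 373.7 201.6 pred 1.2169 meas 1.2085723
ss -0.008 373.8 203.3 pred 1.2233 meas 1.2057792
ss 0.008 373.6 199.8 pred 1.2105 meas 1.2126987
```

View pics/s2.png

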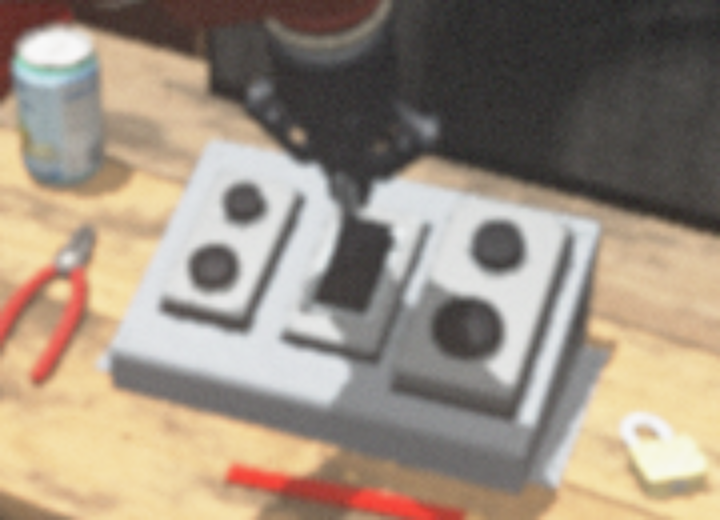

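View pics/w3.png

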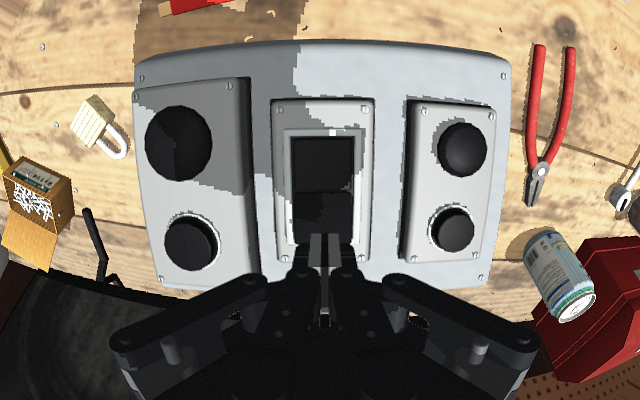

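The stop is in and the start is out: the depths fit −8 and +8 mm, and the ring round the start button shows. The fingertips are over the rocker's upper end, so I'll go down.

```bash
python3 -m creep '[{"hand":0,"translation":[-0.6,-0.3,1.2],"delta_rot":[0,0,0]},{"hand":0,"translation":[0,0,1.2],"delta_rot":[0,0,0]},{"hand":0,"translation":[0,0,0],"delta_rot":[0,0,0]},{"hand":0,"translation":[0,0,0],"delta_rot":[0,0,0]}]'
python3 - <<'E'
from h import *
ro=c0+.018*ux-.0213*uy+.034*n
go(ro)
E
python3 -m creep '[{"hand":0,"translation":[0,0,0.2],"delta_rot":[0,0,0]}]'
python3 -m creep '[{"hand":0,"translation":[0,0,0.2],"delta_rot":[0,0,0]}]'
python3 -m creep '[{"hand":0,"translation":[0,0,0.2],"delta_rot":[0,0,0]}]'
python3 -m creep '[{"hand":0,"translation":[0,0,0.2],"delta_rot":[0,0,0]}]'
```

```text
t: 6.48
tool_pos: [0.5052, -0.0219, 0.1273]
tool_rot: [-0.18, 2.787, 0.034]
contact_force: [0.0, -0.6, 0.4]
opening: -0.0
t 6.47 pos [ 0.5052 -0.0219  0.1273] cm tool [0.37 0.17 1.91] rot deg [ 0.1  0.  -0. ] q [-0.26 -0.37  2.21  0.16  0.99 -2.03] F [ 0.  -0.6  0.4]
t: 6.6
tool_pos: [0.5063, -0.0217, 0.126]
tool_rot: [-0.18, 2.786, 0.033]
contact_force: [-1.5, -0.5, -0.7]
opening: 0.0004
t: 6.72
tool_pos: [0.5069, -0.0215, 0.1237]
tool_rot: [-0.18, 2.786, 0.033]
contact_force: [-0.5, 0.5, 0.1]
opening: -0.0002
t: 6.85
tool_pos: [0.5074, -0.0213, 0.1215]
tool_rot: [-0.18, 2.787, 0.034]
contact_force: [0.2, 0.5, -0.4]
opening: 0.0003
t: 6.98
tool_pos: [0.5081, -0.0212, 0.1195]
tool_rot: [-0.18, 2.787, 0.034]
contact_force: [0.7, 0.7, 0.4]
opening: -0.0001
```

```bash
python3 -m creep '[{"hand":0,"translation":[0.5,0.15,0],"delta_rot":[0,0,0]},{"hand":0,"translation":[0,0,0.1],"delta_rot":[0,0,0]}]'
python3 - <<'E'
from h import *
ro=c0+.018*ux-.0213*uy+.034*n
go(ro)
E
python3 -m creep '[{"hand":0,"translation":[0,0,0.2],"delta_rot":[0,0,0]}]'
python3 -m creep '[{"hand":0,"translation":[0,0,0.2],"delta_rot":[0,0,0]}]'
python3 -m creep '[{"hand":0,"translation":[0,0,0.2],"delta_rot":[0,0,0]}]'
```

```text
t: 7.22
tool_pos: [0.5031, -0.0202, 0.1169]
tool_rot: [-0.181, 2.788, 0.034]
contact_force: [-1.3, 0.9, 2.4]
opening: 0.0003
t 7.22 pos [ 0.5031 -0.0202  0.1169] cm tool [-0.17 -0.02  1.  ] rot deg [ 0.1 -0.  -0. ] q [-0.26 -0.37  2.22  0.16  0.97 -2.03] F [-1.3  0.9  2.4]
t: 7.35
tool_pos: [0.5044, -0.0201, 0.1155]
tool_rot: [-0.18, 2.786, 0.034]
contact_force: [-0.7, 1.5, 3.1]
opening: -0.0002
t: 7.48
tool_pos: [0.5056, -0.0201, 0.1139]
tool_rot: [-0.18, 2.785, 0.034]
contact_force: [-0.0, 0.6, 1.9]
opening: 0.0
t: 7.6
tool_pos: [0.506, -0.0203, 0.1116]
tool_rot: [-0.18, 2.786, 0.033]
contact_force: [-0.6, -0.1, 0.5]
opening: -0.0003
```

```bash
python3 -m creep '[{"hand":0,"translation":[0,0,0.2],"delta_rot":[0,0,0]}]'
python3 -m creep '[{"hand":0,"translation":[0,0,0.15],"delta_rot":[0,0,0]},{"hand":0,"translation":[0,0,0],"delta_rot":[0,0,0]}]'
python3 -m creep '[{"hand":0,"translation":[0,0,-3],"delta_rot":[0,0,0]},{"hand":0,"translation":[0,0,-3],"delta_rot":[0,0,0]},{"hand":0,"translation":[0,0,0],"delta_rot":[0,0,0]}]'
python3 - <<'E'
from h import *
go(F["es"]+.03*n)
im,d=ctrl.get_image("wrist");cv2.imwrite("pics/w4.png",im[:,:,::-1])
im,d=ctrl.get_image("scene");cv2.imwrite("pics/s4.png",cv2.resize(im[140:270,250:430,::-1],None,fx=4,fy=4))
E
```

```text
t: 7.72
tool_pos: [0.506, -0.0201, 0.109]
tool_rot: [-0.18, 2.788, 0.033]
contact_force: [-0.5, 0.3, 0.5]
opening: 0.0003
t: 7.98
tool_pos: [0.5064, -0.0199, 0.1075]
tool_rot: [-0.18, 2.788, 0.034]
contact_force: [0.1, 0.4, 0.1]
opening: 0.0002
t: 8.35
tool_pos: [0.4878, -0.0232, 0.1674]
tool_rot: [-0.18, 2.782, 0.031]
contact_force: [0.3, 0.4, 1.3]
opening: -0.0001
t 8.35 pos [ 0.4878 -0.0232  0.1674] cm tool [-0.41  9.06  3.67] rot deg [-0.1  0.3  0. ] q [-0.28 -0.48  2.22  0.15  1.08 -2.03] F [0.3 0.4 1.3]
```

View pics/w4.png

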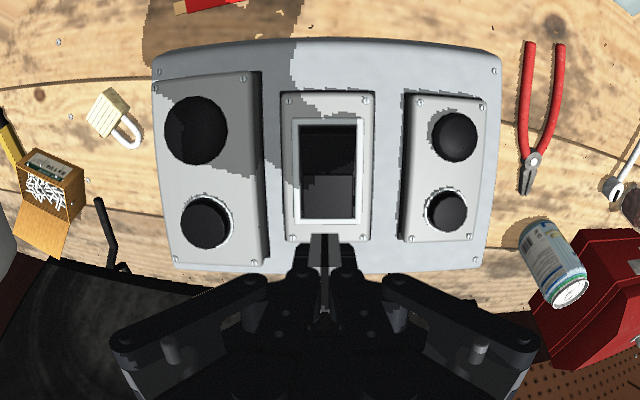

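View pics/s4.png

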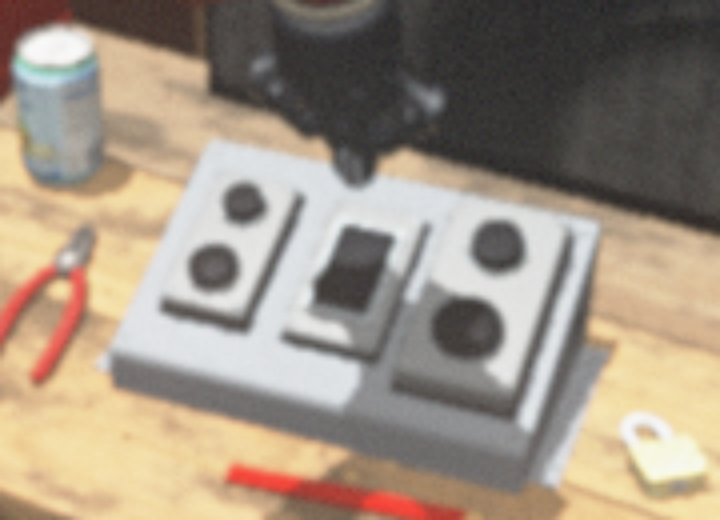

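The rocker at (328,172) has tipped over: its lower half now stands up in both views, so it is on. Next is the extractor's start button.

```bash
python3 -m creep '[{"hand":0,"translation":[-0.2,4.5,0],"delta_rot":[0,0,0]},{"hand":0,"translation":[-0.2,4.5,0],"delta_rot":[0,0,0]},{"hand":0,"translation":[0,0,2],"delta_rot":[0,0,0]},{"hand":0,"translation":[0,0,1.6],"delta_rot":[0,0,0]},{"hand":0,"translation":[0,0,0],"delta_rot":[0,0,0]},{"hand":0,"translation":[0,0,0],"delta_rot":[0,0,0]},{"hand":0,"translation":[0,0,0],"delta_rot":[0,0,0]}]'
python3 - <<'E'
from h import *
go(F["es"])
im,d=ctrl.get_image("wrist");cv2.imwrite("pics/w5.png",im[:,:,::-1])
E
```

```text
t: 9.32
tool_pos: [0.491, 0.0685, 0.1327]
tool_rot: [-0.18, 2.786, 0.033]
contact_force: [0.6, -0.4, -0.8]
opening: -0.0006
t 9.32 pos [0.491  0.0685 0.1327] cm tool [-0.19 -0.    2.9 ] rot deg [ 0.1  0.1 -0. ] q [-0.05 -0.42  2.23  0.07  0.98 -1.77] F [ 0.6 -0.4 -0.8]
```

View pics/w5.png

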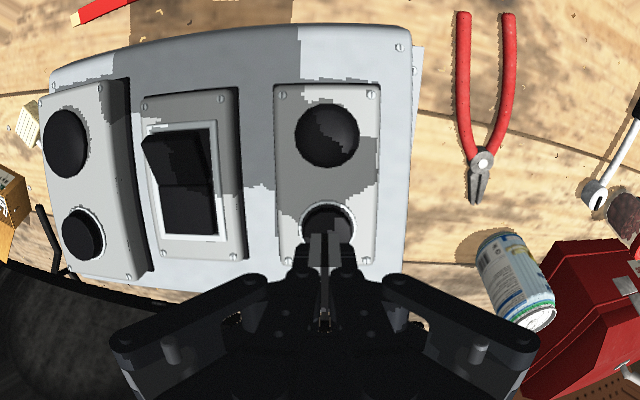

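The tool is over the extractor's start button at (328,222). It should make contact after about 21 mm.

```bash
python3 -m creep '[{"hand":0,"translation":[-0.2,0,1],"delta_rot":[0,0,0]},{"hand":0,"translation":[0,0,0.7],"delta_rot":[0,0,0]},{"hand":0,"translation":[0,0,0],"delta_rot":[0,0,0]}]'
python3 -m creep '[{"hand":0,"translation":[0,0,0.2],"delta_rot":[0,0,0]}]'
python3 -m creep '[{"hand":0,"translation":[0,0,0.2],"delta_rot":[0,0,0]}]'
python3 -m creep '[{"hand":0,"translation":[0,0,0.2],"delta_rot":[0,0,0]}]'
python3 -m creep '[{"hand":0,"translation":[0,0,0.2],"delta_rot":[0,0,0]}]'
python3 - <<'E'
from h import *
go(F["es"])
E
```

```text
t: 9.75
tool_pos: [0.4978, 0.0697, 0.1155]
tool_rot: [-0.18, 2.789, 0.034]
contact_force: [-1.1, -0.2, -0.5]
opening: -0.0001
t: 9.88
tool_pos: [0.4991, 0.0698, 0.1149]
tool_rot: [-0.18, 2.787, 0.034]
contact_force: [0.3, 0.0, -0.7]
opening: 0.0004
t: 10.0
tool_pos: [0.4999, 0.0699, 0.1132]
tool_rot: [-0.18, 2.787, 0.034]
contact_force: [-2.6, -0.1, 4.3]
opening: 0.0001
t: 10.12
tool_pos: [0.5005, 0.07, 0.1115]
tool_rot: [-0.181, 2.787, 0.034]
contact_force: [-1.9, 0.0, 1.8]
opening: -0.0001
t: 10.25
tool_pos: [0.5013, 0.0701, 0.1094]
tool_rot: [-0.18, 2.786, 0.034]
contact_force: [0.6, -0.1, -0.6]
opening: 0.0001
t 10.25 pos [0.5013 0.0701 0.1094] cm tool [-0.02 -0.03  0.36] rot deg [ 0.1  0.  -0. ] q [-0.04 -0.35  2.23  0.07  0.92 -1.77] F [ 0.6 -0.1 -0.6]
```

```bash
python3 -m creep '[{"hand":0,"translation":[0,0,0.2],"delta_rot":[0,0,0]}]'
python3 -m creep '[{"hand":0,"translation":[0,0,0.1],"delta_rot":[0,0,0]},{"hand":0,"translation":[0,0,0],"delta_rot":[0,0,0]}]'
python3 -m creep '[{"hand":0,"translation":[0,0,-3],"delta_rot":[0,0,0]},{"hand":0,"translation":[0,0,-3],"delta_rot":[0,0,0]},{"hand":0,"translation":[0,0,0],"delta_rot":[0,0,0]}]'
python3 - <<'E'
from h import *
go(F["ss"]+.04*n)
im,d=ctrl.get_image("wrist");cv2.imwrite("pics/w6.png",im[:,:,::-1])
E
```

```text
t: 10.38
tool_pos: [0.5018, 0.0702, 0.1072]
tool_rot: [-0.18, 2.787, 0.034]
contact_force: [-1.1, -0.3, 0.7]
opening: -0.0001
t: 10.62
tool_pos: [0.502, 0.0702, 0.1062]
tool_rot: [-0.18, 2.787, 0.034]
contact_force: [-0.2, -0.1, -0.1]
opening: -0.0003
t: 11.0
tool_pos: [0.4833, 0.0674, 0.166]
tool_rot: [-0.18, 2.781, 0.033]
contact_force: [0.4, 0.0, 0.5]
opening: -0.0002
t 11.0 pos [0.4833 0.0674 0.166 ] cm tool [ -0.36 -17.93   2.3 ] rot deg [0.  0.4 0. ] q [-0.05 -0.49  2.22  0.07  1.06 -1.77] F [0.4 0.  0.5]
```

View pics/w6.png

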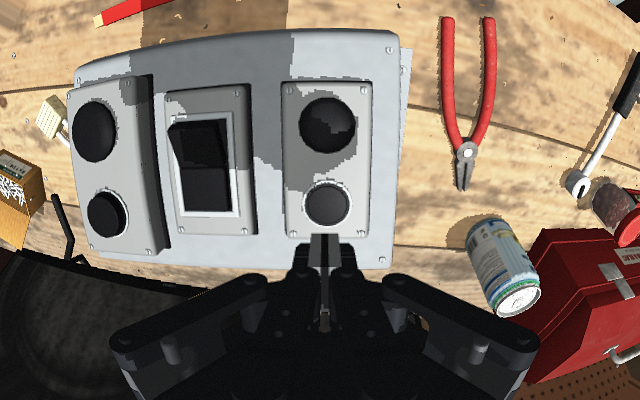

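The extractor's start button at (326,204) is now low and its mushroom at (327,124) stands out, so it is latched. I'll move to the saw's start button.

```bash
python3 -m creep '[{"hand":0,"translation":[0,-4.5,0],"delta_rot":[0,0,0]},{"hand":0,"translation":[0,-4.5,0],"delta_rot":[0,0,0]},{"hand":0,"translation":[0,-4.5,0],"delta_rot":[0,0,0]},{"hand":0,"translation":[-0.2,-4.4,0],"delta_rot":[0,0,0]},{"hand":0,"translation":[-0.2,0,1.3],"delta_rot":[0,0,0]},{"hand":0,"translation":[0,0,1],"delta_rot":[0,0,0]},{"hand":0,"translation":[0,0,0],"delta_rot":[0,0,0]},{"hand":0,"translation":[0,0,0],"delta_rot":[0,0,0]}]'
python3 - <<'E'
from h import *
go(F["ss"]+.008*n)
im,d=ctrl.get_image("wrist");cv2.imwrite("pics/w7.png",im[:,:,::-1])
E
```

```text
t: 12.05
tool_pos: [0.5163, -0.1073, 0.1421]
tool_rot: [-0.183, 2.787, 0.035]
contact_force: [1.0, -0.4, 0.7]
opening: 0.0001
t 12.05 pos [ 0.5163 -0.1073  0.1421] cm tool [-0.23 -0.19  2.9 ] rot deg [ 0.1 -0.   0.1] q [-0.44 -0.31  2.14  0.22  1.03 -2.23] F [ 1.  -0.4  0.7]
```

View pics/w7.png

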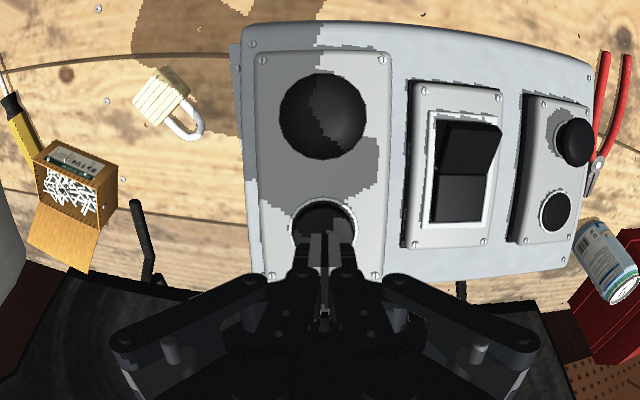

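The tool is over the saw's start button at (325,225). It should make contact after about 21 mm.

```bash
python3 -m creep '[{"hand":0,"translation":[-0.2,-0.2,1],"delta_rot":[0,0,0]},{"hand":0,"translation":[0,0,0.6],"delta_rot":[0,0,0]},{"hand":0,"translation":[0,0,0],"delta_rot":[0,0,0]}]'
python3 -m creep '[{"hand":0,"translation":[0,0,0.2],"delta_rot":[0,0,0]}]'
python3 -m creep '[{"hand":0,"translation":[0,0,0.2],"delta_rot":[0,0,0]}]'
python3 -m creep '[{"hand":0,"translation":[0,0,0.2],"delta_rot":[0,0,0]}]'
python3 -m creep '[{"hand":0,"translation":[0,0,0.2],"delta_rot":[0,0,0]}]'
python3 -m creep '[{"hand":0,"translation":[0,0,0.2],"delta_rot":[0,0,0]}]'
python3 - <<'E'
from h import *
go(F["ss"]+.008*n)
E
```

```text
t: 12.48
tool_pos: [0.5235, -0.1092, 0.127]
tool_rot: [-0.18, 2.789, 0.035]
contact_force: [-0.2, 0.1, -0.2]
opening: -0.0
t: 12.6
tool_pos: [0.5247, -0.1095, 0.1262]
tool_rot: [-0.18, 2.787, 0.033]
contact_force: [0.0, -0.3, -0.7]
opening: -0.0
t: 12.72
tool_pos: [0.5254, -0.1094, 0.1244]
tool_rot: [-0.18, 2.787, 0.033]
contact_force: [-0.3, -0.2, -0.3]
opening: -0.0001
t: 12.85
tool_pos: [0.5261, -0.1093, 0.1225]
tool_rot: [-0.18, 2.787, 0.033]
contact_force: [-2.6, -0.5, 4.3]
opening: 0.0003
t: 12.98
tool_pos: [0.5266, -0.1092, 0.1209]
tool_rot: [-0.181, 2.787, 0.033]
contact_force: [-2.6, -0.2, 3.6]
opening: -0.0001
t: 13.1
tool_pos: [0.5274, -0.1091, 0.1187]
tool_rot: [-0.18, 2.787, 0.033]
contact_force: [0.5, -0.2, -0.3]
opening: -0.0003
t 13.1 pos [ 0.5274 -0.1091  0.1187] cm tool [-0.01  0.14  0.33] rot deg [ 0.1  0.  -0. ] q [-0.44 -0.25  2.13  0.23  0.97 -2.24] F [ 0.5 -0.2 -0.3]
```

```bash
python3 -m creep '[{"hand":0,"translation":[0,0,0.2],"delta_rot":[0,0,0]},{"hand":0,"translation":[0,0,0.1],"delta_rot":[0,0,0]},{"hand":0,"translation":[0,0,0],"delta_rot":[0,0,0]}]'
python3 -m creep '[{"hand":0,"translation":[0,0,-3],"delta_rot":[0,0,0]},{"hand":0,"translation":[0,0,-4],"delta_rot":[0,0,0]},{"hand":0,"translation":[0,0,-4],"delta_rot":[0,0,0]},{"hand":0,"translation":[0,0,0],"delta_rot":[0,0,0]},{"hand":0,"translation":[0,0,0],"delta_rot":[0,0,0]}]'
python3 - <<'E'
from h import *
go(F["ss"])
im,d=ctrl.get_image("wrist");cv2.imwrite("pics/w8.png",im[:,:,::-1])
im,d=ctrl.get_image("scene");cv2.imwrite("pics/s8.png",cv2.resize(im[140:270,250:430,::-1],None,fx=4,fy=4))
C={k:np.array(v) for k,v in ctrl.calibration("scene").items()}
for k in F:
    for h in (0,-.008,.008):
        P=np.linalg.inv(C["T"])@np.r_[F[k]+h*n,1];u=C["cx"]+C["fx"]*P[0]/-P[2];v=C["cy"]-C["fy"]*P[1]/-P[2]
        print(k,h,"pred",-P[2].round(4),"meas",np.median(d[int(v)-2:int(v)+3,int(u)-2:int(u)+3]))
E
```

```text
t: 13.48
tool_pos: [0.5283, -0.1088, 0.1156]
tool_rot: [-0.18, 2.787, 0.034]
contact_force: [0.6, -0.2, -0.2]
opening: 0.0002
t: 14.1
tool_pos: [0.4908, -0.1138, 0.2186]
tool_rot: [-0.18, 2.787, 0.034]
contact_force: [-0.4, -0.3, -0.4]
opening: 0.0001
t 14.1 pos [ 0.4908 -0.1138  0.2186] cm tool [-0.06  0.12 11.78] rot deg [ 0.1 -0.  -0. ] q [-0.48 -0.46  2.11  0.21  1.21 -2.23] F [-0.4 -0.3 -0.4]
ss 0 pred 1.2169 meas 1.2184614
ss -0.008 pred 1.2233 meas 1.2158664
ss 0.008 pred 1.2105 meas 1.2233261
st 0 pred 1.1685 meas 1.1687115
st -0.008 pred 1.1749 meas 1.1676812
st 0.008 pred 1.1621 meas 1.1732758
es 0 pred 1.267 meas 1.2790924
es -0.008 pred 1.2734 meas 1.2749273
es 0.008 pred 1.2607 meas 1.2838439
et 0 pred 1.2366 meas 1.2285949
et -0.008 pred 1.243 meas 1.2250764
et 0.008 pred 1.2302 meas 1.2296779
ro 0 pred 1.2275 meas 1.2388897
ro -0.008 pred 1.2339 meas 1.236905
ro 0.008 pred 1.2212 meas 1.2443666
```

View pics/w8.png

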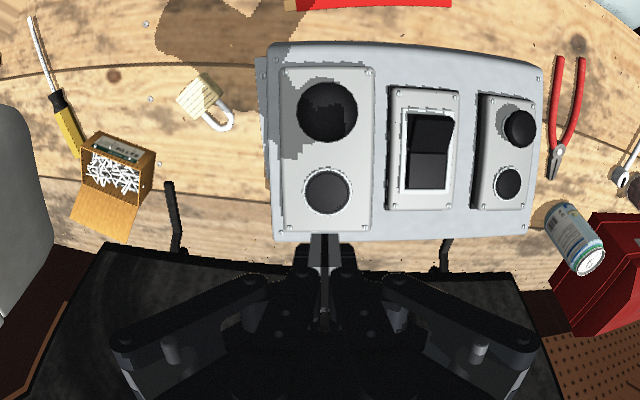

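View pics/s8.png

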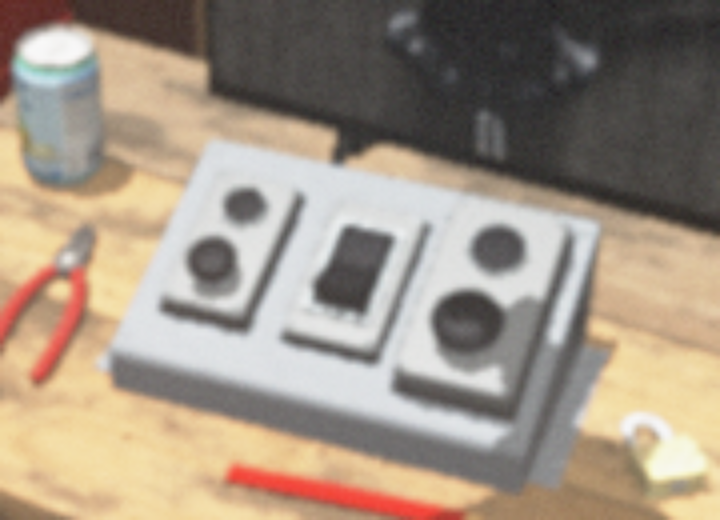

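Both start buttons are in and both mushrooms stand out; the depths match the latched positions to 1–2 mm. The rocker is on, and the pliers, padlock and pencil lie where they were. The tool is clear of the desk, so I'll hand in.

```bash
python3 -c "
from station import ctrl
print(ctrl.finish_job())"
```

```text
the job is handed in; nothing more can be done
None
```

The desk is set as asked, in the order asked: saw stop tripped, main rocker snapped on, extractor start pressed in, then saw start pressed in. I pressed each with the shut fingertips along the panel normal; the highest force I read was about 7 N, and the job was handed in at about 14 s.

**Last checks:** The final pictures and depths, taken with the tool about 10 cm clear, show both start buttons latched in and both mushrooms out. The depths agreed to within about 2 mm. The rocker is tipped to on; I judged that from the pictures and from the force falling to zero past half its stroke. The pliers, padlock and pencil were not touched. No final check failed or disagreed.

**During the work:** My first approach to the rocker stood about 4 mm too far up the slope. I corrected that before touching it.

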